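# Finish the baked-cheese board at the pass

### The arm

A 6-joint arm with a two-finger parallel gripper is mounted at the origin on the work surface. World frame = base frame: x ahead of the robot, y to its left, z up, the work surface at z = 0. Lengths are in m, angles in rad, forces in N, time in s.
With the tool pointing down it reaches from about 0.425 to 0.95 m from the base axis. Payload 3.5 kg.
Tool frame: the origin (TCP) lies at the very end of the fingers, on their centre line; the grasp point (between the pads) lies 19 mm behind it; z points along the fingers, x is the direction in which the jaws open and shut, and the axes are right-handed (so a half turn about z gives the same grasp; the last joint's range is limited). The gripper opens to 85 mm and grips with 20 to 120 N. Pads are 22 mm wide; open, the fingers measure 114 mm over their backs; the gripper's body (76 mm by 85 mm) begins 54 mm behind the grasp point. The pads swing forward as they close: fully open they stand 13 mm farther back than shut.
Start: joints at [-1.363, 0.286, 1.577, -0, 1.279, -0.15], TCP at [0.236, -0.632, 0.209] pointing down, gripper open.
Joint ranges: [-2.77, 2.77], [-0.9, 2.22], [0.21, 2.48], [-1.53, 4.67], [0.24, 2.81], [-2.84, 2.84]. Speed limits (rad/s): [2.79, 2.79, 3.14, 3.14, 3.14, 3.14].

### API

Orientations are given as a unit quaternion [w, x, y, z].
In Python, from rig import telemetry, viewer, order gives the robot as it stands.
- The arm moves only by the tool apply_moves, never from a script. Its argument "targets" is a list of rows, each a list of 5 numbers: the shift along the world's x, y, z in m, then the turn about the world's z in rad, then the gripper's target within -1 to 1 (fully open at 1, half-way at 0, shut at -1). A call has 1 to 12 rows; each row shifts and turns the commanded pose from where the row before left it; what a row does not reach is not made up. A row lasts 1/12 s, in which the tool goes at most 41.7 mm and 7.16 degrees, less where a joint would pass 70% of its speed; a pose out of reach is approached as far as the arm can. A call is refused whole if a number of a shift passes 0.0417 or a number of a turn 0.125, either way. A call with a gripper value outside its range is refused whole. The fingers move at their own pace and stop on an object; "grip_force" is the grip in N (left out, the last holds). Time passes only in rows, so rows that do not move let the fingers close. It gives the time, the measured TCP pose, the force and the opening at its end, in the units of the state.
- telemetry.read_state(): the state, without advancing time (a new reading comes with each control period).
- viewer.read_camera(name): name is "scene" or "top" or "wrist"; returns a dict with "pixels" (480x640x3 uint8, red, green, blue), "range_z" (480x640 float32, m along the optical axis (not along the pixel's ray), 0 where there is no reading), "camera_matrix" (3x3 intrinsics, pixels), "dist" ([k1, k2, p1, p2, k3] as OpenCV has them; the pictures are not rectified), "xyz" and "attitude" of the camera in the world; the wrist camera has in their place "tool_from_camera" (4x4, takes a point from camera to tool coordinates, whose origin is the TCP and whose axes are the tool frame's). Camera axes: x right, y up, looking along -z (the intrinsics and any distortion apply to the point x, -y, -z); pixel columns grow to the right and rows downward; lengths in m; the calibration is good to about 2 mm. A picture is of the moment at which its call begins: read the wrist's pose just before it.
- order.job_done(): hands the job in, once; it reports no verdict.
The state is a dict: "clock": time; "qpos": joint angles; "qvel": joint speeds; "effort": joint torques, N m; "tcp_pos": TCP position; "tool_rot": TCP orientation; "wrist_force": force on the tool from outside, world axes, zero at the start; "wrist_torque": the same for the moment, N m; "opening": finger opening in m.
Only numpy, scipy, OpenCV 4.12 (cv2) and the standard library are available. Lean on these libraries where they do the work, as an engineer would, in place of code of your own. Each camera call takes 0.05 s, during which the arm holds its last target. There are 200 camera calls.

### The job

The second cheese board is standing skewed on the pass: leave its oven-hot baker where it stands, untouched, and push the bare end of the board round until the board lies parallel with the finished board beside it. Then slide the lid all the way out of the knife box and lay it flat on the counter, take out the cheese knife and lay it (do not drop it) on the bare end of the board, along the middle of the board's length like the one on the finished board. Keep off the finished board and leave everything else where it stands.

Things in the scene. Friction and masses are not known exactly. Their poses are not given: they have to be found in the camera images.
- board: skewed serving board, brown wood, loose, 300 x 130 x 18 mm, baker on one end. Origin at counter level on its centre line under the baker's spot, 65 mm from that end; x runs to the bare end (235 mm away), z up. At the start its yaw exceeds the finished board's by 23 to 38 degrees, bare end too near the robot: push its robot-facing long side (y = +65 mm) near the bare end
- bare_end (a point): middle of the top edge of the bare end of the skewed board, 18 mm above the counter; axes as the board's. Board 0.45 kg, baker about 0.8 kg: pushed slowly near this end it turns roughly about the baker, which shifts only some 5 to 30 mm; the board stays where it is left
- baker: dark red lidded stoneware baker on the skewed board, loose, 110 mm across (lid 114 mm, two small ears 128 mm over all), 83 mm tall with its knob; origin at the centre of its underside, on the board's top
- finished: finished serving board beside it, farther from the robot, fixed: a same board and baker at the same end, and a cheese knife lying along the middle of its bare end (middle of its handle 115 mm from the origin). Origin and axes on it as on the skewed board: its yaw is the yaw wanted. The centre lines end up about 190 mm apart
- knifebox: pale wooden knife box, fixed, 170 mm long (x), 102 mm wide, 50 mm tall; origin at the centre of its underside. x runs to the closed end; the lid slides out towards -x, over the low end wall. Inner floor 6 mm up, inside 154 x 78 mm. The lid lies on ledges 36 mm up in grooves (2.5 mm side play, 3 mm above it) under lips that leave 78 mm between them; it lifts only once slid clear
- lid_pull (a point): centre of the dark wooden pull (14 mm along the slide, 44 mm across, 22 mm tall) on the middle of the loose pale lid (70 g, 158 mm along the box, 86 mm wide, 5 mm thick). 16 mm above the lid's underside; axes as the box's. Closed, it is at x = -5 mm of the box, 52 mm above the counter; moved 160 mm or more to -x the lid is clear. It slides easily. On the counter it is 16 mm up
- knife_handle (a point): middle of the handle (half-way up) of the cheese knife in the box, loose, 60 g: dark wooden handle 76 mm long, 20 mm wide, 16 mm high, lying flat on the box floor; steel blade 60 mm long, 24 mm wide, 3 mm thick. Its x axis runs along the knife to the blade, which points to the closed end of the box within a few degrees; the handle ends 38 mm behind this point, the blade tip is 98 mm ahead
- knife_mid (a point): middle of the whole knife's length, 30 mm ahead of the middle of the handle, 8 mm above its underside; axes as the knife's. Lying on the board it is 26 mm above the counter
- mill: bystander: pepper mill, turned dark wood, 58 mm across, 156 mm tall; origin at the centre of its underside
- honey: bystander: honey jar, amber with brass lid, 60 mm across, 75 mm tall; origin at the centre of its underside
- ramekin: bystander: empty white ramekin, 72 mm across, 42 mm tall; origin at the centre of its underside
- tumbler: bystander: empty glass tumbler, 68 mm across, 100 mm tall; origin at the centre of its underside
- squeeze: bystander: white squeeze bottle with red cap, 54 mm across, 170 mm tall; origin at the centre of its underside
- saucecup: bystander: empty steel sauce cup, 72 mm across, 60 mm tall; origin at the centre of its underside
- knife: the same cheese knife; origin on its underside below the middle of the handle (8 mm under that point), same axes
Not all that is in view belongs to the job. What is shaped like the knifebox but black is not meant. What is shaped like the part that bears lid_pull but red is not meant.

How it is judged:
By the outcome, as a careful person would: the job done as asked, in the order asked, and still so for the second after the job is handed in, with the robot touching nothing.
It also fails if it takes over 72 s, if anything falls off the work surface, if the arm or the gripper's body presses on something with over 40 N, if the wrist force passes 120 N, or if a joint passes its speed limit or range.

## Working session

There is one attempt and no reset: what is moved stays moved. The work goes in short steps, Python scripts to look and compute and a tool call to move; the robot and the scene stay as the last step left them, time stands still between calls to the robot, and variables do not carry over. Pictures are saved under pics/ and viewed, about 8 in all and at most 12, crops included, and the job is handed in when it is done.

Besides the shell and the picture viewer there is one more tool, called after "Request:" as name(argument=value, ...) on one line, values as JSON. apply_moves: Moves the arm, as the interface text tells. Its arguments: {"type":"object","properties":{"targets":{"type":"array"},"grip_force":{"type":"number"}},"required":["targets"]}

```bash
mkdir -p pics; ls; cat > h.py <<'E'
import numpy as np, cv2
from scipy.spatial.transform import Rotation as R
from rig import telemetry, viewer, order
def T(q,p):
    M=np.eye(4); q=np.array(q); M[:3,:3]=q if q.shape==(3,3) else R.from_quat(q[[1,2,3,0]]).as_matrix(); M[:3,3]=p; return M
def cam(n):
    s=telemetry.read_state(); c=viewer.read_camera(n)
    c['M']=T(s['tool_rot'],s['tcp_pos'])@np.array(c['tool_from_camera']) if n=='wrist' else T(c['attitude'],c['xyz'])
    return c
def plane(c,uv,z):
    uv=np.array(uv,float).reshape(-1,1,2)
    n=cv2.undistortPoints(uv,np.array(c['camera_matrix']),np.array(c['dist'])).reshape(-1,2)
    d=np.c_[n[:,0],-n[:,1],-np.ones(len(n))]@c['M'][:3,:3].T
    o=c['M'][:3,3]; return o+d*((z-o[2])/d[:,2])[:,None]
def cloud(c):
    h,w=c['range_z'].shape
    v,u=np.mgrid[:h,:w]; uv=np.stack([u,v],-1).reshape(-1,1,2).astype(float)
    n=cv2.undistortPoints(uv,np.array(c['camera_matrix']),np.array(c['dist'])).reshape(-1,2)
    z=c['range_z'].reshape(-1,1)
    P=np.c_[n[:,0],-n[:,1],-np.ones(len(n))]*z
    P=P@c['M'][:3,:3].T+c['M'][:3,3]; P[z[:,0]==0]=np.nan
    return P.reshape(h,w,3)
def save(c,f): cv2.imwrite('pics/'+f,cv2.cvtColor(c['pixels'],cv2.COLOR_RGB2BGR))
def rect(c,mask,z):
    k,_=cv2.findContours(mask.astype(np.uint8),cv2.RETR_EXTERNAL,cv2.CHAIN_APPROX_NONE)
    k=max(k,key=cv2.contourArea); p=plane(c,k,z)[:,:2]
    return cv2.minAreaRect((p*1000).astype(np.float32))
E
python3 - <<'E'
from h import *
print(telemetry.read_state())
for n in('top','scene'):
    c=cam(n); save(c,n+'0.png'); print(n,c['M'].round(3).tolist(),np.array(c['camera_matrix']).round(0).tolist())
E
```

```text
pics
{'clock': 0.0, 'qpos': array([-1.36305347e+00,  2.87211514e-01,  1.57817348e+00, -2.27832990e-05,
        1.27858954e+00, -1.50001883e-01]), 'qvel': array([-0.00021662, -0.00069813, -0.0001604 , -0.00066361, -0.00153539,
        0.00086427]), 'effort': array([ 1.70171870e-05, -4.05984664e+01, -2.92625266e+01, -1.46999441e-04,
        5.85648901e-03,  3.24617837e-06]), 'tcp_pos': array([ 0.23623329, -0.63155783,  0.20761857]), 'tool_rot': array([-8.09532127e-04,  8.21634623e-01, -5.70013270e-01, -8.73565701e-04]), 'wrist_force': array([-0.18056644, -0.81857574,  0.13351742]), 'wrist_torque': array([ 0.0077026 , -0.04692707,  0.03480223]), 'opening': 0.08508231217516617}
top [[0.009, 0.989, -0.148, 0.419], [-1.0, 0.006, -0.02, 0.02], [-0.019, 0.148, 0.989, 1.378], [0.0, 0.0, 0.0, 1.0]] [[572.0, 0.0, 313.0], [0.0, 572.0, 240.0], [0.0, 0.0, 1.0]]
scene [[-0.729, -0.506, 0.461, 1.191], [0.685, -0.554, 0.473, 0.644], [0.016, 0.661, 0.751, 1.015], [0.0, 0.0, 0.0, 1.0]] [[505.0, 0.0, 308.0], [0.0, 505.0, 237.0], [0.0, 0.0, 1.0]]
```

View pics/top0.png

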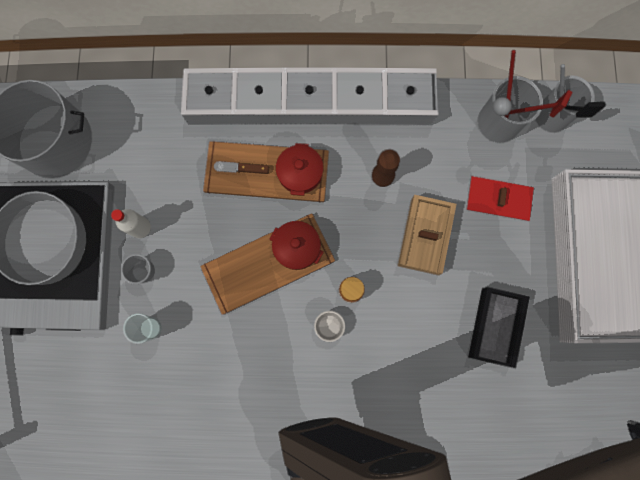

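View pics/scene0.png

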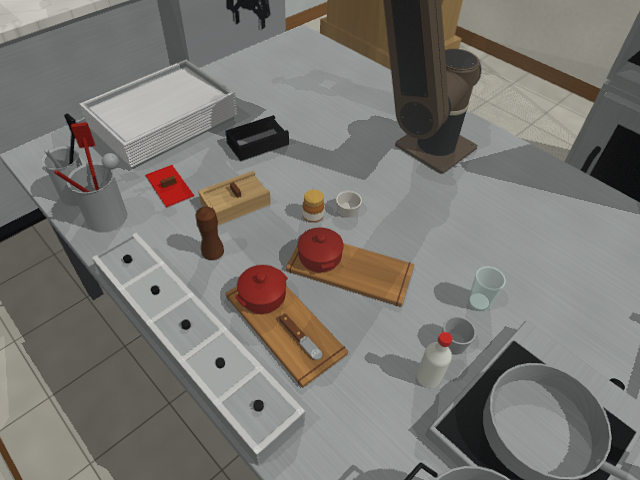

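Top view: the finished board is at about (267,172), the skewed board's bare end at (213,290), the pale box at (430,235), the red decoy lid at (500,198) and the black decoy box at (500,326). In the scene view the pale box is at (235,195). Next I'll measure these and zoom in on the box.

```bash
python3 - <<'E'
from h import *
c=cam('top'); s=cam('scene')
hsv=cv2.cvtColor(c['pixels'],cv2.COLOR_RGB2HSV)
P=cloud(c)
def win(x0,y0,x1,y1):
    m=np.zeros((480,640),bool); m[y0:y1,x0:x1]=1; return m
wood=((hsv[...,0]<22)&(hsv[...,1]>70)&(hsv[...,2]>50))
for n,w,z in(('fin',win(195,135,335,206),.018),('skew',win(195,210,340,320),.018),('box',win(390,188,468,282),.05)):
    m=wood&w
    if n!='box': m&=(P[...,2]<.035)
    r=rect(c,m,z); print(n,np.round(r[0],0),np.round(r[1],0),round(r[2],1), cv2.boxPoints(r).round(0).tolist())
for n,w,zmin in(('bakerF',win(270,140,328,198),.08),('bakerS',win(268,215,325,275),.08),('mill',win(365,145,405,190),.1),('honey',win(335,272,370,305),.06),('ram',win(310,305,350,345),.035),('squeeze',win(108,200,150,240),.1),('cup',win(118,250,155,285),.05),('tumb',win(120,310,162,345),.06),('pull',win(415,225,445,245),.055),('boxhi',win(395,190,465,280),.045),('boxlid',win(395,190,465,280),.036)):
    q=P[w&(P[...,2]>zmin)]; print(n,len(q),np.nanmean(q,0).round(3),np.nanmin(q,0).round(3),np.nanmax(q,0).round(3)) if len(q) else print(n,0)
a=cv2.resize(c['pixels'][180:290,380:480],(400,440),interpolation=2)
b=cv2.resize(s['pixels'][165:230,190:280],(400,289),interpolation=2)
o=np.zeros((440,800,3),np.uint8); o[:,:400]=a; o[:289,400:]=b
cv2.imwrite('pics/crop1.png',o[...,::-1])
E
```

```text
fin [794. 167.] [299. 132.] 85.5 [[717.0, 23.0], [848.0, 13.0], [872.0, 311.0], [740.0, 321.0]]
skew [566. 158.] [130. 299.] 26.0 [[442.0, 264.0], [573.0, -4.0], [690.0, 53.0], [559.0, 321.0]]
box [ 634. -220.] [106. 176.] 77.4 [[536.0, -252.0], [708.0, -291.0], [731.0, -187.0], [559.0, -149.0]]
bakerF 671 [0.788 0.082 0.085] [0.744 0.037 0.08 ] [0.832 0.129 0.104]
bakerS 714 [0.603 0.087 0.085] [0.558 0.043 0.08 ] [0.645 0.13  0.107]
mill 461 [ 0.783 -0.119  0.144] [ 0.762 -0.144  0.101] [ 0.811 -0.095  0.159]
honey 423 [ 0.504 -0.043  0.074] [ 0.478 -0.069  0.061] [ 0.53  -0.017  0.083]
ram 186 [0.418 0.008 0.041] [ 0.384 -0.025  0.035] [0.453 0.042 0.048]
squeeze 477 [0.651 0.471 0.13 ] [0.628 0.448 0.1  ] [0.68  0.506 0.176]
cup 208 [0.548 0.468 0.058] [0.512 0.43  0.05 ] [0.581 0.5   0.067]
tumb 410 [0.409 0.444 0.086] [0.375 0.405 0.06 ] [0.442 0.474 0.107]
pull 116 [ 0.631 -0.219  0.062] [ 0.621 -0.241  0.055] [ 0.642 -0.199  0.068]
boxhi 1068 [ 0.644 -0.224  0.051] [ 0.542 -0.29   0.045] [ 0.73  -0.153  0.068]
boxlid 2995 [ 0.635 -0.222  0.044] [ 0.542 -0.29   0.036] [ 0.731 -0.153  0.068]
```

View pics/crop1.png

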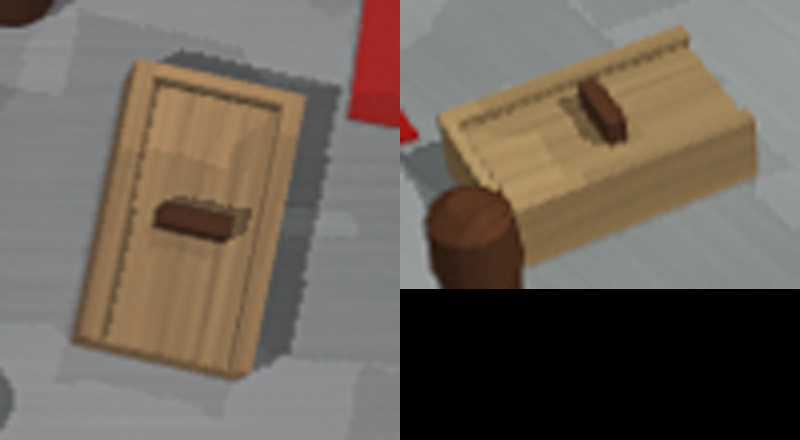

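The crop shows the box's closed end is far (lip across the top at (215,85)). The low, open end is near the robot at (160,360), so the lid slides towards the robot. The skewed board is 30.5° over. First I'll move over to the pushing spot.

Request:
apply_moves(targets=[[0.0264,0.0282,0,0,-1],[0.0264,0.0282,0,0,-1],[0.0264,0.0282,0,0,-1],[0.0264,0.0282,0,0,-1],[0.0264,0.0282,0,0,-1],[0.0264,0.0282,0,0,-1],[0.0264,0.0282,0,0,-1],[0.0264,0.0282,0,0,-1],[0.0264,0.0282,0,0,-1],[0.0264,0.0282,0,0.096,-1]])

```text
clock: 1.03
tcp_pos: [0.5014, -0.3485, 0.2089]
tool_rot: [-0.0, 0.848, -0.529, -0.0]
wrist_force: [-1.1, -0.8, -0.8]
opening: 0.0002
```

Request:
apply_moves(targets=[[0,0.039,0,0,-1],[0,0.039,0,0,-1],[0,0.039,0,0,-1],[0,0.039,0,0,-1],[0,0.039,0,0,-1],[0,0.039,0,0,-1],[0,0.039,0,0,-1],[0,0.039,0,0,-1],[0,0.039,0,0,-1]])

```text
clock: 1.78
tcp_pos: [0.4999, 0.0026, 0.2091]
tool_rot: [-0.0, 0.848, -0.53, 0.0]
wrist_force: [1.3, 0.2, 0.0]
opening: 0.0001
```

Request:
apply_moves(targets=[[-0.0133,0.0358,0,0,-1],[-0.0133,0.0358,0,0,-1],[-0.0133,0.0358,0,0,-1],[-0.0133,0.0358,0,0,-1],[-0.0133,0.0358,0,0,-1],[-0.0133,0.0358,0,0,-1],[0,0,-0.04,0,-1],[0,0,-0.04,0,-1],[0,0,-0.04,0,-1],[0,0,-0.04,0,-1],[0,0,0,0,-1]])

```text
clock: 2.7
tcp_pos: [0.4132, 0.2137, 0.0408]
tool_rot: [0.006, 0.848, -0.53, -0.006]
wrist_force: [-1.7, -0.2, -1.5]
opening: -0.0002
```

Request:
apply_moves(targets=[[0,0,-0.02,0,-1],[0,0,-0.02,0,-1],[0,0,0,0,-1],[0.007,0.003,0,0,-1],[0.007,0.003,0,0,-1],[0,0,0,0,-1]])

```text
clock: 3.2
tcp_pos: [0.4386, 0.2227, 0.0121]
tool_rot: [-0.002, 0.848, -0.53, 0.002]
wrist_force: [-0.1, -0.1, 1.2]
opening: 0.0003
```

Request:
apply_moves(targets=[[0.007,0.004,-0.003,0,-1],[0.0029,0.0028,0,-0.019,-1],[0.0029,0.0028,0,-0.019,-1],[0.003,0.0027,0,-0.019,-1],[0.003,0.0027,0,-0.019,-1],[0.0031,0.0026,0,-0.019,-1],[0.0031,0.0026,0,-0.019,-1],[0.0031,0.0025,0,-0.019,-1],[0.0032,0.0024,0,-0.019,-1],[0.0032,0.0024,0,-0.019,-1],[0.0033,0.0023,0,-0.019,-1],[0.0033,0.0022,0,-0.019,-1]])

```text
clock: 4.2
tcp_pos: [0.476, 0.2538, 0.006]
tool_rot: [0.0, 0.788, -0.616, -0.0]
wrist_force: [0.6, 0.0, 0.8]
opening: -0.0001
```

Request:
apply_moves(targets=[[0.0033,0.0022,0,-0.019,-1],[0.0034,0.0021,0,-0.019,-1],[0.0034,0.0021,0,-0.019,-1],[0.0035,0.002,0,-0.019,-1],[0.0035,0.002,0,-0.019,-1],[0.0035,0.0019,0,-0.019,-1],[0.0036,0.0018,0,-0.019,-1],[0.0036,0.0018,0,-0.019,-1],[0,0,0,0,-1]])

```text
clock: 4.95
tcp_pos: [0.5045, 0.2698, 0.0063]
tool_rot: [-0.0, 0.739, -0.674, 0.0]
wrist_force: [0.6, -0.3, -0.5]
opening: -0.0
```

```bash
cat > boards.py <<'E'
from h import *
import sys
c=cam('top'); P=cloud(c); hsv=cv2.cvtColor(c['pixels'],cv2.COLOR_RGB2HSV)
wood=((hsv[...,0]<22)&(hsv[...,1]>70)&(hsv[...,2]>50))&(P[...,2]<.04)
for n,lo,hi in(('fin',.70,.89),('skew',.4,.695)):
    m=wood&(P[...,0]>lo)&(P[...,0]<hi)&(P[...,1]>-.03)&(P[...,1]<.36)
    m=cv2.morphologyEx(m.astype(np.uint8),cv2.MORPH_OPEN,np.ones((3,3)))
    r=rect(c,m,.018); print(n,np.round(r[0],0),np.round(r[1],0),round(r[2],1), cv2.boxPoints(r).round(0).tolist())
q=P[(P[...,2]>.08)&(P[...,2]<.12)&(abs(P[...,1]-.08)<.08)&(P[...,0]<.69)&(P[...,0]>.54)]; print('baker',np.nanmean(q,0).round(3),np.nanmin(q,0).round(3),np.nanmax(q,0).round(3))
s=telemetry.read_state(); print(s['tcp_pos'].round(4),s['clock'])
save(c,sys.argv[1])
E
python3 boards.py top1.png
```

```text
fin [794. 167.] [299. 132.] 85.6 [[717.0, 23.0], [848.0, 13.0], [871.0, 311.0], [740.0, 321.0]]
skew [573. 144.] [130. 267.] 25.9 [[456.0, 236.0], [573.0, -4.0], [690.0, 52.0], [573.0, 292.0]]
baker [0.604 0.087 0.085] [0.56  0.041 0.08 ] [0.647 0.13  0.104]
[0.504  0.2696 0.0061] 5.0
```

View pics/top1.png

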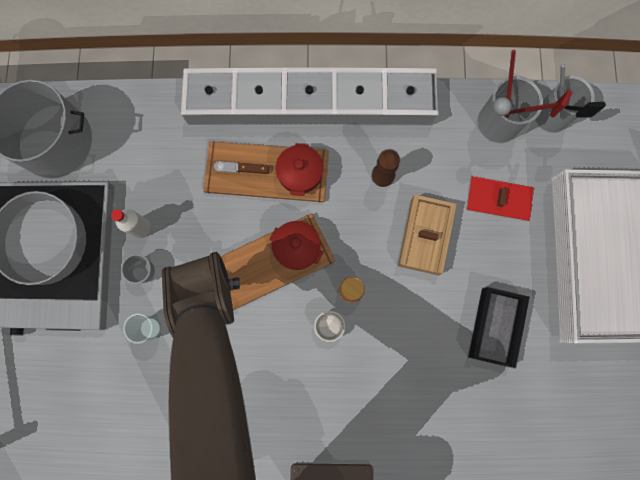

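The top view shows the board unmoved (its right edge is still at (333,262)), although the tool reads as inside the board outline. I'll check from the scene camera.

```bash
python3 - <<'E'
from h import *
c=cam('scene'); 
P=cloud(c)
cv2.imwrite('pics/s1.png',cv2.resize(c['pixels'][190:380,260:520],None,fx=3,fy=3,interpolation=2)[:, :,::-1])
Mi=np.linalg.inv(c['M'])
def proj(p):
    q=Mi[:3,:3]@p+Mi[:3,3]; q=np.array([q[0],-q[1],-q[2]])
    return cv2.projectPoints(q.reshape(1,1,3),np.zeros(3),np.zeros(3),np.array(c['camera_matrix']),np.array(c['dist']))[0].ravel()
s=telemetry.read_state()
for p in (s['tcp_pos'],[.442,.264,.018],[.559,.321,.018],[.603,.082,.101]): u=proj(np.array(p)); print(u.round(), ((u-[260,190])*3).round())
E
```

```text
[399. 282.] [418. 275.]
[414. 264.] [463. 223.]
[402. 304.] [426. 343.]
[320. 235.] [179. 134.]
```

View pics/s1.png

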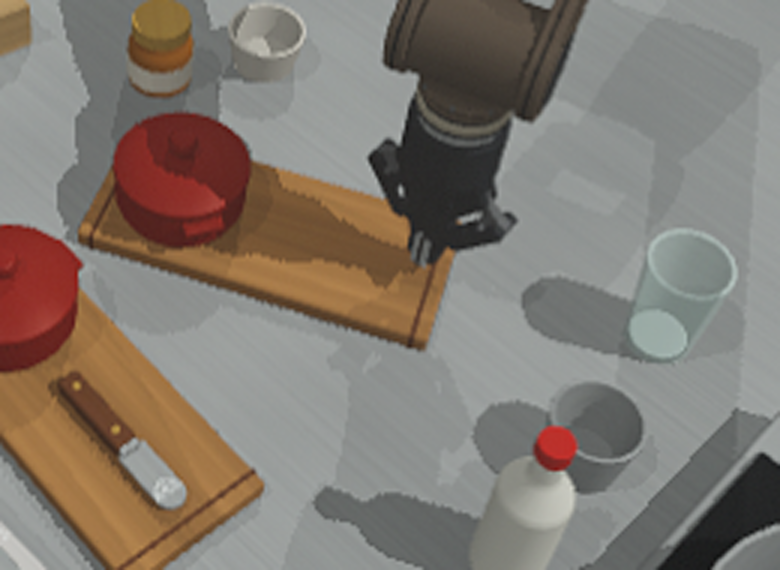

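The crop shows the shut fingertips at (420,262), on top of the board, above the projected TCP at (418,275). So the real fingertips are higher than the reported TCP. I'll measure the tip height from the depth data.

```bash
python3 - <<'E'
from h import *
c=cam('scene'); P=cloud(c); g=c['pixels'].astype(int)
m=(g.max(-1)<110)&(g.max(-1)-g.min(-1)<22)
for v in range(262,284,2):
    us=range(386,416); print(v,[(u,*(P[v,u]*1000).round().astype(int)) for u in us if m[v,u] and np.isfinite(P[v,u,2])][::3])
q=P[255:283,388:416][m[255:283,388:416]]
print(telemetry.read_state()['tcp_pos'])
w=cam('wrist'); print(np.array(w['tool_from_camera']).round(3)); save(w,'w1.png')
print(np.array(telemetry.read_state()['qpos']).round(3))
E
```

```text
262 [(396, np.int64(510), np.int64(251), np.int64(73)), (399, np.int64(515), np.int64(261), np.int64(86)), (402, np.int64(504), np.int64(263), np.int64(79)), (405, np.int64(521), np.int64(280), np.int64(109)), (408, np.int64(519), np.int64(286), np.int64(113)), (411, np.int64(512), np.int64(290), np.int64(110))]
264 [(397, np.int64(519), np.int64(260), np.int64(81)), (400, np.int64(515), np.int64(266), np.int64(83)), (403, np.int64(520), np.int64(276), np.int64(97)), (406, np.int64(522), np.int64(284), np.int64(106)), (409, np.int64(511), np.int64(286), np.int64(99)), (414, np.int64(426), np.int64(255), np.int64(-3))]
266 [(397, np.int64(515), np.int64(259), np.int64(69)), (400, np.int64(517), np.int64(268), np.int64(79)), (403, np.int64(514), np.int64(274), np.int64(82)), (406, np.int64(517), np.int64(283), np.int64(93)), (409, np.int64(505), np.int64(284), np.int64(84)), (412, np.int64(499), np.int64(289), np.int64(83)), (415, np.int64(497), np.int64(295), np.int64(88))]
268 [(397, np.int64(513), np.int64(259), np.int64(59)), (400, np.int64(512), np.int64(267), np.int64(66)), (403,
[... 863 characters left out ...]
64(53)), (412, np.int64(514), np.int64(301), np.int64(85)), (415, np.int64(511), np.int64(306), np.int64(88))]
274 [(397, np.int64(515), np.int64(264), np.int64(42)), (400, np.int64(514), np.int64(271), np.int64(49)), (403, np.int64(509), np.int64(276), np.int64(49))]
276 [(397, np.int64(514), np.int64(265), np.int64(34)), (400, np.int64(513), np.int64(272), np.int64(41)), (403, np.int64(511), np.int64(279), np.int64(45))]
278 [(400, np.int64(513), np.int64(274), np.int64(34))]
280 []
282 []
[0.50339235 0.26942783 0.0059293 ]
[[ 1.     0.     0.     0.   ]
 [ 0.    -0.954 -0.301 -0.079]
 [ 0.     0.301 -0.954 -0.164]
 [ 0.     0.     0.     1.   ]]
[ 0.314  0.314  1.955 -0.     0.872  1.792]
```

View pics/w1.png

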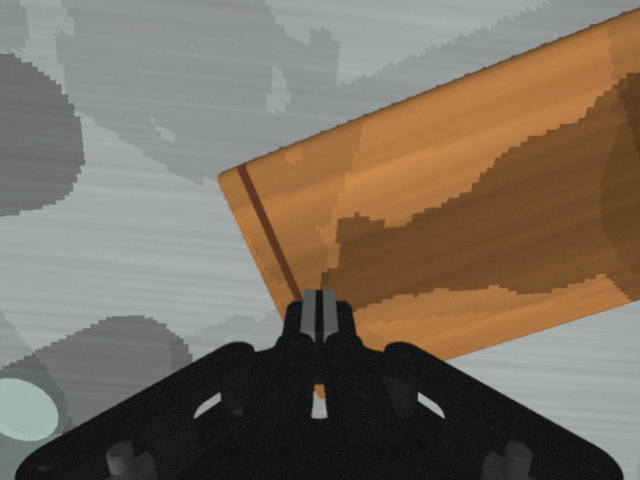

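The wrist view also shows the shut fingertips (320,293) over the board top, well inside the edge. The tip really is higher than reported, so I'll back off the board and feel for the counter.

Request:
apply_moves(targets=[[0,0,0.02,0.06,-1],[-0.018,-0.016,0,0.1,-1],[-0.018,-0.016,0,0.1,-1],[-0.018,-0.016,0,0.1,-1],[-0.018,-0.016,0,0,-1],[0,0,-0.01,0,-1],[0,0,-0.01,0,-1],[0,0,-0.003,0,-1],[0,0,0,0,-1]])

```text
clock: 5.9
tcp_pos: [0.4313, 0.2056, 0.0019]
tool_rot: [0.001, 0.848, -0.53, -0.001]
wrist_force: [0.3, -0.3, 0.2]
opening: -0.0001
```

Request:
apply_moves(targets=[[0,0,-0.003,0,-1],[0,0,-0.003,0,-1],[0,0,0,0,-1]])

```text
clock: 6.15
tcp_pos: [0.4316, 0.2057, -0.0035]
tool_rot: [0.0, 0.848, -0.53, -0.0]
wrist_force: [0.0, -0.2, -0.8]
opening: -0.0
```

```bash
python3 - <<'E'
from h import *
c=cam('wrist');K=np.array(c['camera_matrix']);print(K.round(0).tolist(),c['dist'])
tc=np.linalg.inv(np.array(c['tool_from_camera']))
for p in([0,-.011,0],[0,-.011,-.01],[0,-.011,-.02]):
    q=tc[:3,:3]@p+tc[:3,3]; print(cv2.projectPoints(np.array([[[q[0],-q[1],-q[2]]]]),np.zeros(3),np.zeros(3),K,np.array(c['dist']))[0].ravel().round())
P=cloud(c);g=c['pixels']
T_=T(telemetry.read_state()['tool_rot'],telemetry.read_state()['tcp_pos'])
for v in range(270,330,6): 
    p=P[v,310]; print(v,g[v,310],p.round(3),(np.linalg.inv(T_)@np.r_[p,1])[:3].round(3))
print(telemetry.read_state())
E
```

```text
[[348.0, 0.0, 319.0], [0.0, 348.0, 241.0], [0.0, 0.0, 1.0]] [-0.0071566  0.         0.         0.         0.       ]
[317. 271.]
[317. 278.]
[317. 287.]
270 [140 147 146] [ 0.441  0.214 -0.001] [-0.004 -0.012 -0.003]
276 [160 168 166] [ 0.438  0.213 -0.001] [-0.004 -0.009 -0.003]
282 [154 157 156] [ 0.435  0.211 -0.001] [-0.004 -0.006 -0.002]
288 [141 144 142] [ 0.432  0.21  -0.002] [-0.004 -0.002 -0.001]
294 [80 82 80] [0.442 0.214 0.027] [-0.003 -0.013 -0.03 ]
300 [79 84 81] [0.442 0.214 0.033] [-0.003 -0.013 -0.036]
306 [79 81 80] [0.442 0.214 0.037] [-0.003 -0.013 -0.04 ]
312 [79 82 80] [0.441 0.213 0.041] [-0.003 -0.012 -0.044]
318 [76 78 77] [0.443 0.214 0.048] [-0.002 -0.014 -0.051]
324 [78 80 80] [0.442 0.214 0.051] [-0.002 -0.013 -0.055]
{'clock': 6.2, 'qpos': array([2.32008215e-01, 1.52319879e-01, 2.17973178e+00, 5.37083366e-05,
       8.10093729e-01, 1.34972118e+00]), 'qvel': array([-0.00131877, -0.0119351 ,  0.000164  ,  0.00042523,  0.00284759,
       -0.0012522 ]), 'effort': array([-1.85128057e-02, -2.75703120e+01, -2.16457289e+01, -2.91445131e-04,
       -1.39852465e-02,  2.81529874e-04]), 'tcp_pos': array([ 0.43160566,  0.20566105, -0.00327106]), 'tool_rot': array([ 1.82811285e-04,  8.47852125e-01, -5.30232683e-01, -2.08176182e-04]), 'wrist_force': array([ 0.04279564, -0.24234104, -0.97112848]), 'wrist_torque': array([-0.00907051, -0.01529536, -0.00873584]), 'opening': 0.00010862733338081224}
```

The depth data shows the fingertips end about 27 mm behind the reported TCP, so I'll work with that offset: true tip ≈ reported z + 0.027. Continuing down with force checks.

Request:
apply_moves(targets=[[0,0,-0.004,0,-1],[0,0,-0.004,0,-1],[0,0,-0.004,0,-1],[0,0,-0.003,0,-1],[0,0,0,0,-1]])

```text
clock: 6.62
tcp_pos: [0.4307, 0.2053, -0.0189]
tool_rot: [0.001, 0.848, -0.53, -0.001]
wrist_force: [-1.2, -0.4, 0.5]
opening: -0.0002
```

Request:
apply_moves(targets=[[0.005,0.008,0,0,-1],[0.007,0.013,0,0,-1],[0.0029,0.0028,0,-0.019,-1],[0.0029,0.0028,0,-0.019,-1],[0.003,0.0027,0,-0.019,-1],[0.003,0.0027,0,-0.019,-1],[0.0031,0.0026,0,-0.019,-1],[0.0031,0.0026,0,-0.019,-1],[0.0031,0.0025,0,-0.019,-1],[0,0,0,0,-1]])

```text
clock: 7.45
tcp_pos: [0.463, 0.2454, -0.0184]
tool_rot: [0.002, 0.81, -0.586, -0.002]
wrist_force: [-5.4, 0.9, 2.9]
opening: 0.0002
```

```bash
python3 boards.py top2.png; python3 -c "
from h import *
c=cam('wrist');save(c,'w2.png')"
```

```text
fin [794. 167.] [299. 132.] 85.6 [[717.0, 23.0], [848.0, 13.0], [871.0, 311.0], [740.0, 321.0]]
skew [575. 161.] [130. 299.] 19.5 [[463.0, 280.0], [563.0, -1.0], [686.0, 42.0], [586.0, 324.0]]
baker [0.604 0.086 0.085] [0.562 0.043 0.08 ] [0.65  0.128 0.106]
[ 0.463   0.2454 -0.0184] 7.5
```

Request:
apply_moves(targets=[[0.003,0.0025,0,-0.0185,-1],[0.0031,0.0025,0,-0.0185,-1],[0.0032,0.0024,0,-0.0185,-1],[0.0032,0.0023,0,-0.0185,-1],[0.0032,0.0023,0,-0.0185,-1],[0.0033,0.0022,0,-0.0185,-1],[0.0033,0.0021,0,-0.0185,-1],[0.0034,0.0021,0,-0.0185,-1],[0.0034,0.002,0,-0.0185,-1],[0.0034,0.002,0,-0.0185,-1]])

```text
clock: 8.38
tcp_pos: [0.4976, 0.2677, -0.0181]
tool_rot: [-0.0, 0.753, -0.659, 0.0]
wrist_force: [-2.6, -0.2, -1.8]
opening: -0.0001
```

Request:
apply_moves(targets=[[0.0035,0.0019,0,-0.0185,-1],[0.0035,0.0018,0,-0.0185,-1],[0.0036,0.0018,0,-0.0185,-1],[0.0036,0.0017,0,-0.0185,-1],[0.0036,0.0017,0,-0.0185,-1],[0.0036,0.0016,0,-0.0185,-1],[0.0036,0.0015,0,-0.0185,-1],[0.0037,0.0015,0,-0.0185,-1],[0.0037,0.0014,0,-0.0185,-1],[0,0,0,0,-1]])

```text
clock: 9.22
tcp_pos: [0.5308, 0.2828, -0.0176]
tool_rot: [0.001, -0.695, 0.719, -0.0]
wrist_force: [-0.3, 0.3, -0.5]
opening: -0.0
```

```bash
python3 boards.py top3.png
```

```text
fin [797. 201.] [231. 132.] 85.6 [[722.0, 91.0], [853.0, 81.0], [871.0, 311.0], [740.0, 321.0]]
skew [604. 165.] [299. 130.] 88.3 [[535.0, 18.0], [665.0, 14.0], [674.0, 313.0], [544.0, 317.0]]
baker [0.606 0.084 0.085] [0.56  0.036 0.08 ] [0.648 0.128 0.107]
[ 0.5308  0.2827 -0.0175] 9.2667
```

Request:
apply_moves(targets=[[0.0031,0.0008,0,-0.0157,-1],[0.0031,0.0008,0,-0.0157,-1],[0.0031,0.0008,0,-0.0157,-1],[0,0,0,0,-1],[0,0,0,0,-1]])

```text
clock: 9.68
tcp_pos: [0.539, 0.2854, -0.0175]
tool_rot: [0.0, -0.679, 0.734, 0.0]
wrist_force: [-2.4, 1.5, 1.7]
opening: -0.0
```

```bash
python3 boards.py top4.png
```

```text
fin [794. 167.] [299. 132.] 85.4 [[716.0, 23.0], [848.0, 13.0], [872.0, 311.0], [740.0, 321.0]]
skew [608. 165.] [299. 130.] 85.9 [[532.0, 20.0], [662.0, 11.0], [683.0, 310.0], [554.0, 319.0]]
baker [0.606 0.085 0.085] [0.563 0.041 0.08 ] [0.648 0.125 0.104]
[ 0.539   0.2853 -0.0175] 9.7333
```

The board is parallel to within about 0.5°, and the baker moved only about 3 mm. Now back off and go to the lid.

Request:
apply_moves(targets=[[-0.02,0,0,0,-1],[-0.02,0,0,0,-1],[0,0,0.038,0,-1],[0,0,0.038,0,-1],[0,0,0.038,0,-1],[0,0,0.038,0,-0.2],[0,0,0.038,0,-0.2]])

```text
clock: 10.32
tcp_pos: [0.4997, 0.2845, 0.1746]
tool_rot: [0.001, -0.679, 0.734, -0.001]
wrist_force: [0.7, 0.6, 0.4]
opening: 0.023
```

Request:
apply_moves(targets=[[0.0101,-0.0385,0,0.11,-0.2],[0.0101,-0.0385,0,0.11,-0.2],[0.0101,-0.0385,0,0.11,-0.2],[0.0101,-0.0385,0,0.11,-0.2],[0.0101,-0.0385,0,0.11,-0.2],[0.0101,-0.0385,0,0.11,-0.2],[0.0101,-0.0385,0,0.11,-0.2],[0.0101,-0.0385,0,0.11,-0.2],[0.0101,-0.0385,0,0.11,-0.2],[0.0101,-0.0385,0,0.11,-0.2],[0.0101,-0.0385,0,0.11,-0.2],[0.0101,-0.0385,0,0.11,-0.2]])

```text
clock: 11.32
tcp_pos: [0.6208, -0.1803, 0.1727]
tool_rot: [0.001, 0.987, -0.162, 0.002]
wrist_force: [0.5, 1.3, -0.8]
opening: 0.0343
```

Request:
apply_moves(targets=[[0.0101,-0.0385,0,0.11,-0.2],[0,0,-0.025,0,-0.2],[0,0,-0.025,0,-0.2],[0,0,-0.02,0,-0.2],[0,0,0,0,-0.2],[0,0,0,0,-0.2]])

```text
clock: 11.82
tcp_pos: [0.6295, -0.216, 0.101]
tool_rot: [0.0, 0.994, -0.11, -0.001]
wrist_force: [1.7, 0.7, -0.4]
opening: 0.0341
```

```bash
python3 - <<'E'
from h import *
s=telemetry.read_state(); c=cam('wrist');save(c,'w3.png');P=cloud(c)
print(s['tcp_pos'].round(4),s['tool_rot'].round(3),s['opening'])
Ti=np.linalg.inv(T(s['tool_rot'],s['tcp_pos']))
Q=P.reshape(-1,3)@Ti[:3,:3].T+Ti[:3,3]
Q=Q.reshape(480,640,3)
f=(Q[...,2]<-.015)&(abs(Q[...,0])<.05)&(abs(Q[...,1])<.02); print('finger tips tool z max',np.nanmax(Q[f][:,2]), np.nanpercentile(Q[f][:,2],95))
for sg in(-1,1):
    k=f&(sg*Q[...,0]>0); print('finger x',np.nanmin(Q[k][:,0]),np.nanmax(Q[k][:,0]))
p=P[(P[...,2]>.054)&(P[...,2]<.07)&(abs(P[...,0]-.631)<.05)&(abs(P[...,1]+.219)<.05)]
print('pull',len(p),p.mean(0).round(4),cv2.minAreaRect((p[:,:2]*1000).astype(np.float32)))
E
```

```text
[ 0.6295 -0.216   0.101 ] [ 0.     0.994 -0.11  -0.001] 0.03412412219987477
finger tips tool z max -0.021039299301412073 -0.049338775909017696
finger x -0.049999088498491884 -6.960417368473415e-06
finger x 3.349824506559962e-06 0.049999361808170995
pull 1486 [ 0.6316 -0.22    0.0616] ((631.2606201171875, -221.88018798828125), (44.47531509399414, 13.951502799987793), 77.16951751708984)
```

View pics/w3.png

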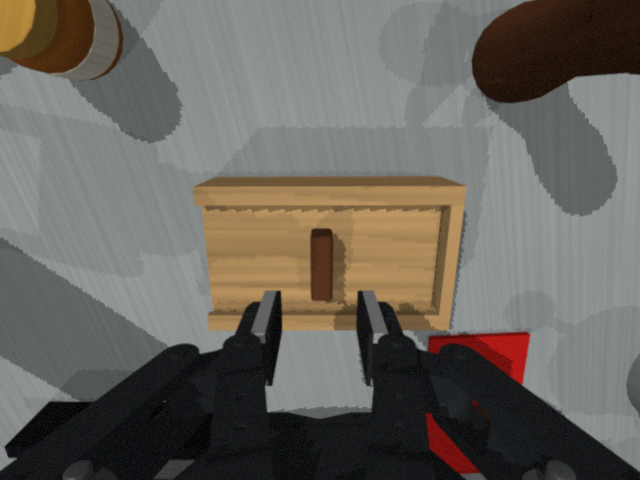

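The wrist view shows the pull at (321,265), midway between the open fingers, with the box's lidded top under it. Measured offset to it: +2 mm, −6 mm. Descend, grip.

Request:
apply_moves(targets=[[0.002,-0.006,-0.02,0,-0.2],[0,0,-0.025,0,-0.2],[0,0,-0.02,0,-0.2],[0,0,-0.01,0,-0.2],[0,0,-0.006,0,-0.2],[0,0,0,0,-0.2]], grip_force=40)

```text
clock: 12.37
tcp_pos: [0.6324, -0.2217, 0.0213]
tool_rot: [0.0, 0.994, -0.109, 0.0]
wrist_force: [-0.8, 0.4, -0.3]
opening: 0.0339
```

Request:
apply_moves(targets=[[0,0,0,0,-1],[0,0,0,0,-1],[0,0,0,0,-1],[0,0,0,0,-1],[0,0,0,0,-1]])

```text
clock: 12.78
tcp_pos: [0.6328, -0.2221, 0.0233]
tool_rot: [0.001, 0.994, -0.109, 0.001]
wrist_force: [-4.0, 0.0, 6.0]
opening: 0.0131
```

Request:
apply_moves(targets=[[-0.003,0.0007,0.0015,0,-1],[-0.008,0.0018,0,0,-1],[-0.008,0.0018,0,0,-1],[-0.008,0.0018,0,0,-1]])

```text
clock: 13.12
tcp_pos: [0.6053, -0.2157, 0.0233]
tool_rot: [0.0, 0.994, -0.11, 0.001]
wrist_force: [1.1, -0.2, 2.2]
opening: 0.0132
```

Request:
apply_moves(targets=[[-0.0122,0.0028,0,0,-1],[-0.0122,0.0028,0,0,-1],[-0.0122,0.0028,0,0,-1],[-0.0122,0.0028,0,0,-1],[-0.0122,0.0028,0,0,-1],[-0.0122,0.0028,0,0,-1],[-0.0122,0.0028,0,0,-1],[-0.0122,0.0028,0,0,-1],[-0.0122,0.0028,0,0,-1],[-0.0122,0.0028,0,0,-1],[-0.0122,0.0028,0,0,-1],[-0.0122,0.0028,0,0,-1]])

```text
clock: 14.12
tcp_pos: [0.4571, -0.1812, 0.0222]
tool_rot: [-0.0, 0.994, -0.11, -0.0]
wrist_force: [-0.2, -0.8, -0.5]
opening: 0.0131
```

```bash
python3 - <<'E'
from h import *
c=cam('scene'); save(c,'s2.png')
cv2.imwrite('pics/s2.png',cv2.resize(c['pixels'][90:260,130:430],None,fx=2.6,fy=2.6,interpolation=2)[:, :,::-1])
P=cloud(c); 
m=(P[...,0]>.34)&(P[...,0]<.56)&(P[...,1]<-.08)&(P[...,1]>-.29)
q=P[m&(P[...,2]>.025)&(P[...,2]<.06)]; print(len(q),np.percentile(q[:,2],[10,50,90]),q.min(0),q.max(0))
print(telemetry.read_state()['tcp_pos'])
E
```

```text
1123 [0.03713756 0.04079239 0.04433299] [ 0.37276647 -0.26035024  0.02504801] [ 0.55973339 -0.12317046  0.05994112]
[ 0.45447026 -0.1798911   0.02114038]
```

View pics/s2.png

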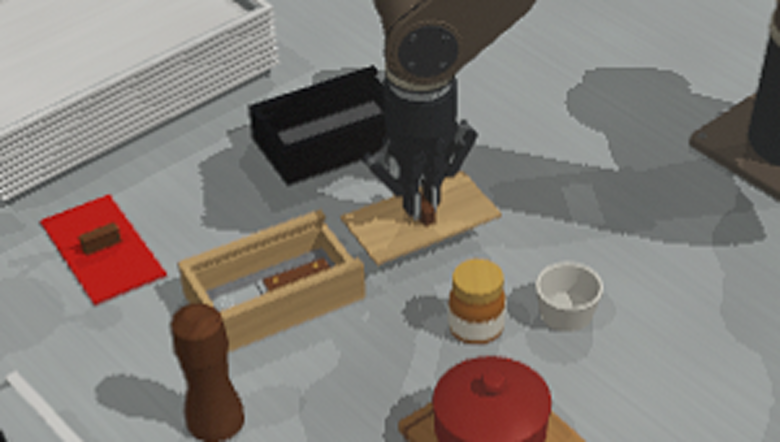

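The scene crop shows the lid clear of the box and held level (pull at (428,212)), with the knife visible in the box at (290,275). Laying the lid down here.

Request:
apply_moves(targets=[[-0.005,0.001,-0.01,0,-1],[0,0,-0.01,0,-1],[0,0,-0.006,0,-1],[0,0,-0.003,0,-1],[0,0,0,0,-1]])

```text
clock: 14.58
tcp_pos: [0.4531, -0.1805, -0.008]
tool_rot: [-0.001, 0.994, -0.11, -0.001]
wrist_force: [0.4, -0.1, -1.1]
opening: 0.0131
```

Request:
apply_moves(targets=[[0,0,-0.003,0,-1],[0,0,0,0,-1],[0,0,0,0,-1]])

```text
clock: 14.83
tcp_pos: [0.454, -0.181, -0.0095]
tool_rot: [0.0, 0.994, -0.11, 0.0]
wrist_force: [-0.0, -1.1, -1.4]
opening: 0.013
```

Request:
apply_moves(targets=[[0,0,-0.002,0,-1],[0,0,-0.002,0,-1],[0,0,0,0,-1]])

```text
clock: 15.08
tcp_pos: [0.4543, -0.1813, -0.0128]
tool_rot: [0.0, 0.994, -0.11, 0.0]
wrist_force: [-0.5, 0.6, 3.1]
opening: 0.0133
```

Request:
apply_moves(targets=[[0,0,0,0,-0.3],[0,0,0,0,-0.3],[0,0,0,0,-0.3],[0,0,0.01,0,-0.3],[0,0,0.03,0,-0.3],[0,0,0.038,0,-0.3],[0,0,0.038,0,-0.3]])

```text
clock: 15.67
tcp_pos: [0.4528, -0.1803, 0.1035]
tool_rot: [-0.001, 0.994, -0.11, -0.001]
wrist_force: [1.7, -0.3, -0.2]
opening: 0.0299
```

Request:
apply_moves(targets=[[0.0134,-0.003,0.002,-0.121,-0.3],[0.0134,-0.003,0.002,-0.121,-0.3],[0.0134,-0.003,0.002,-0.121,-0.3],[0.0134,-0.003,0.002,-0.121,-0.3],[0.0134,-0.003,0.002,-0.121,-0.3],[0.0134,-0.003,0.002,-0.121,-0.3],[0.0134,-0.003,0.002,-0.121,-0.3],[0.0134,-0.003,0.002,-0.121,-0.3],[0.0134,-0.003,0,-0.121,-0.3],[0.0134,-0.003,0,-0.121,-0.3],[0.0134,-0.003,0,-0.121,-0.3],[0.0134,-0.003,0,-0.121,-0.3]])

```text
clock: 16.67
tcp_pos: [0.6151, -0.217, 0.1192]
tool_rot: [0.0, -0.668, 0.744, -0.0]
wrist_force: [0.1, -0.3, -0.3]
opening: 0.0296
```

Request:
apply_moves(targets=[[0,0,0,-0.119,-0.3],[0,0,0,0,-0.3],[0,0,0,0,-0.3]])

```text
clock: 16.92
tcp_pos: [0.6143, -0.2168, 0.1188]
tool_rot: [-0.0, -0.626, 0.779, 0.0]
wrist_force: [-0.2, -0.2, -0.9]
opening: 0.0295
```

```bash
python3 - <<'E'
from h import *
s=telemetry.read_state(); print(s['tcp_pos'].round(4),s['tool_rot'].round(3),s['opening'])
c=cam('wrist');save(c,'w4.png'); t=cam('top'); save(t,'top5.png')
for n,c,d in(('wrist',c,0),('top',t,0)):
    P=cloud(c); hsv=cv2.cvtColor(c['pixels'],cv2.COLOR_RGB2HSV).astype(int)
    a=np.radians(-12.8); X=np.array([np.cos(a),np.sin(a)]); Y=np.array([-X[1],X[0]])
    B=P[...,:2]-np.array([.636,-.222]); bx=B@X; by=B@Y
    m=(abs(bx)<.074)&(abs(by)<.037)&(P[...,2]<.034)&(hsv[...,1]>90)&(hsv[...,2]<120)&((hsv[...,0]<20)|(hsv[...,0]>170))
    m=cv2.morphologyEx(m.astype(np.uint8),cv2.MORPH_OPEN,np.ones((3,3)))
    k,_=cv2.findContours(m,cv2.RETR_EXTERNAL,cv2.CHAIN_APPROX_NONE)
    for q in sorted(k,key=cv2.contourArea)[-2:]:
        p=plane(c,q,.022); r=cv2.minAreaRect((p[:,:2]*1000).astype(np.float32)); mm=np.zeros(m.shape,np.uint8); cv2.drawContours(mm,[q],-1,1,-1); print(n,q.reshape(-1,2).mean(0),r,np.nanmedian(P[mm>0],0).round(4))
E
```

```text
[ 0.6143 -0.2168  0.1188] [-0.    -0.626  0.779  0.   ] 0.029499034617845997
wrist [322.89908257 238.72477064] ((609.5297241210938, -218.728515625), (19.125036239624023, 72.95911407470703), 75.76766967773438) [ 0.6112 -0.219   0.0207]
```

View pics/w4.png

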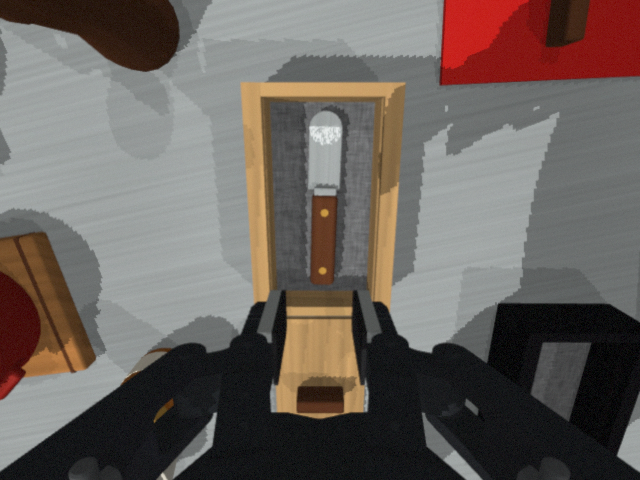

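The wrist view shows the lid on the counter (pull at (320,398)) and the knife in the box, its handle at (323,240) and its blade towards the closed end. Now I'll descend on the handle.

Request:
apply_moves(targets=[[-0.004,-0.002,0,-0.03,-0.3],[0,0,-0.035,0,-0.3],[0,0,-0.035,0,-0.3],[0,0,-0.025,0,-0.3],[0,0,-0.015,0,-0.3],[0,0,-0.01,0,-0.3],[0,0,0,0,-0.3]])

```text
clock: 17.6
tcp_pos: [0.609, -0.2183, -0.0036]
tool_rot: [-0.001, -0.613, 0.79, 0.002]
wrist_force: [-0.3, -0.3, 1.0]
opening: 0.0297
```

Request:
apply_moves(targets=[[0,0,-0.003,0,-0.3],[0,0,-0.003,0,-0.3],[0,0,0,0,-0.3]])

```text
clock: 17.85
tcp_pos: [0.6115, -0.2195, -0.0061]
tool_rot: [0.0, -0.614, 0.79, -0.001]
wrist_force: [-0.5, 0.3, 0.2]
opening: 0.0298
```

Request:
apply_moves(targets=[[0,0,-0.003,0,-0.3],[0,0,-0.003,0,-0.3],[0,0,0,0,-0.3]])

```text
clock: 18.1
tcp_pos: [0.6104, -0.2188, -0.0137]
tool_rot: [-0.0, -0.614, 0.79, 0.0]
wrist_force: [0.0, -0.2, 0.0]
opening: 0.0303
```

```bash
python3 - <<'E'
from h import *
s=telemetry.read_state(); c=cam('wrist'); P=cloud(c); g=c['pixels'].astype(int)
Ti=np.linalg.inv(T(s['tool_rot'],s['tcp_pos'])); Q=(P.reshape(-1,3)@Ti[:3,:3].T+Ti[:3,3]).reshape(480,640,3)
print(s['tcp_pos'],s['wrist_force'])
for u in (260,268,276,364,372,380): print(u,[(v,int(g[v,u].max()),*(Q[v,u]*1000).round().astype(int).tolist()) for v in range(280,330,6)])
E
```

```text
[ 0.61036883 -0.21880249 -0.01367134] [ 0.02622764 -0.18852161  0.03214346]
260 [(280, 79, -27, -14, -19), (286, 82, -28, -11, -18), (292, 94, -27, -9, -20), (298, 81, -27, -6, -20), (304, 27, -25, -10, -33), (310, 33, -25, -9, -36), (316, 42, -24, -9, -42), (322, 96, -22, -13, -53), (328, 108, -21, -12, -56)]
268 [(280, 88, -23, -14, -19), (286, 94, -23, -12, -20), (292, 95, -24, -8, -19), (298, 108, -22, -13, -34), (304, 110, -21, -13, -39), (310, 109, -20, -13, -44), (316, 111, -19, -13, -48), (322, 111, -19, -13, -54), (328, 109, -18, -13, -57)]
276 [(280, 84, -20, -15, -20), (286, 93, -20, -11, -19), (292, 111, -19, -13, -28), (298, 109, -18, -13, -34), (304, 106, -18, -13, -39), (310, 77, -17, -13, -45), (316, 33, -17, -13, -48), (322, 24, -16, -13, -53), (328, 27, -16, -13, -56)]
364 [(280, 96, 20, -15, -19), (286, 98, 20, -12, -20), (292, 106, 19, -13, -28), (298, 106, 18, -13, -35), (304, 113, 18, -13, -39), (310, 110, 17, -13, -44), (316, 103, 16, -13, -49), (322, 57, 16, -13, -53), (328, 25, 15, -13, -57)]
372 [(280, 90, 24, -14, -19), (286, 90, 24, -12, -20), (292, 99, 24, -8, -19), (298, 104, 24, -6, -20), (304, 93, 21, -13, -39), (310, 107, 20, -13, -44), (316, 105, 19, -13, -49), (322, 108, 19, -13, -53), (328, 108, 18, -13, -57)]
380 [(280, 100, 27, -14, -18), (286, 95, 27, -12, -20), (292, 95, 28, -8, -19), (298, 95, 28, -5, -19), (304, 34, 25, -9, -32), (310, 30, 25, -9, -37), (316, 31, 24, -8, -41), (322, 33, 23, -9, -46), (328, 79, 22, -9, -50)]
```

Request:
apply_moves(targets=[[0,0,-0.003,0,-0.3],[0,0,0,0,-0.3],[0,0,0,0,-1],[0,0,0,0,-1],[0,0,0,0,-1],[0,0,0,0,-1]], grip_force=40)

```text
clock: 18.65
tcp_pos: [0.6111, -0.2192, -0.0159]
tool_rot: [0.0, -0.614, 0.79, -0.001]
wrist_force: [0.2, -0.3, 2.8]
opening: 0.0188
```

Request:
apply_moves(targets=[[0,0,0.01,0,-1],[0,0,0.03,0,-1],[0,0,0.038,0,-1],[0,0,0.038,0,-1],[0,0,0.038,0,-1],[0,0,0.036,0,-1],[0,0,0,0,-1]])

```text
clock: 19.23
tcp_pos: [0.6146, -0.2209, 0.184]
tool_rot: [0.003, -0.614, 0.79, -0.007]
wrist_force: [1.5, -1.3, 1.1]
opening: 0.0192
```

Request:
apply_moves(targets=[[0,0.0276,0,0.1163,-1],[0,0.0276,0,0.1163,-1],[0,0.0276,0,0.1163,-1],[0,0.0276,0,0.1163,-1],[0,0.0276,0,0.1163,-1],[0,0.0276,0,0.1163,-1],[0,0.0276,0,0.1163,-1],[0,0.0276,0,0.1163,-1],[0,0.0276,0,0.1163,-1],[0,0.0276,0,0.1163,-1],[0,0.0276,0,0.1163,-1],[0,0.0276,0,0.1163,-1]])

```text
clock: 20.23
tcp_pos: [0.6095, 0.1136, 0.1728]
tool_rot: [0.0, 0.978, -0.208, -0.001]
wrist_force: [0.6, 0.0, -0.7]
opening: 0.0191
```

Request:
apply_moves(targets=[[0,0.0276,0,0.1163,-1],[0,0.0276,0,0.1163,-1],[0,0.0276,0,0.1163,-1],[0,0,-0.03,0,-1],[0,0,-0.03,0,-1],[0,0,-0.03,0,-1],[0,0,-0.03,0,-1],[0,0,0,0,-1],[0,0,0,0,-1]])

```text
clock: 20.98
tcp_pos: [0.6081, 0.1947, 0.051]
tool_rot: [0.001, 0.999, -0.038, -0.003]
wrist_force: [0.4, -0.5, -0.3]
opening: 0.019
```

```bash
python3 - <<'E'
from h import *
s=telemetry.read_state(); print(s['tcp_pos'].round(4),s['tool_rot'].round(3),s['opening'])
c=cam('wrist'); save(c,'w5.png'); P=cloud(c)
hsv=cv2.cvtColor(c['pixels'],cv2.COLOR_RGB2HSV).astype(int)
m=(hsv[...,1]<60)&(P[...,2]>.035)&(P[...,2]<.09)&(P[...,1]>.225)&(P[...,1]<.34)&(abs(P[...,0]-.61)<.05)
q=P[m]; print('blade',len(q),q.mean(0).round(4),cv2.minAreaRect((q[:,:2]*1000).astype(np.float32)))
m=((hsv[...,0]<22)&(hsv[...,1]>70)&(P[...,2]>.010)&(P[...,2]<.026)&(P[...,0]<.72)&(P[...,1]>.1))
q=P[m]; r=cv2.minAreaRect((q[:,:2]*1000).astype(np.float32)); print('board',r,cv2.boxPoints(r).round(0).tolist())
E
```

```text
[0.6081 0.1947 0.051 ] [ 0.001  0.999 -0.038 -0.003] 0.0189531384876428
blade 9814 [0.614  0.2592 0.0816] ((613.8696899414062, 258.0592041015625), (61.222042083740234, 24.116731643676758), 85.56431579589844)
board ((612.743896484375, 223.4081268310547), (181.6317138671875, 130.04513549804688), 86.00504302978516) [[542.0, 137.0], [671.0, 128.0], [684.0, 309.0], [554.0, 319.0]]
```

View pics/w5.png

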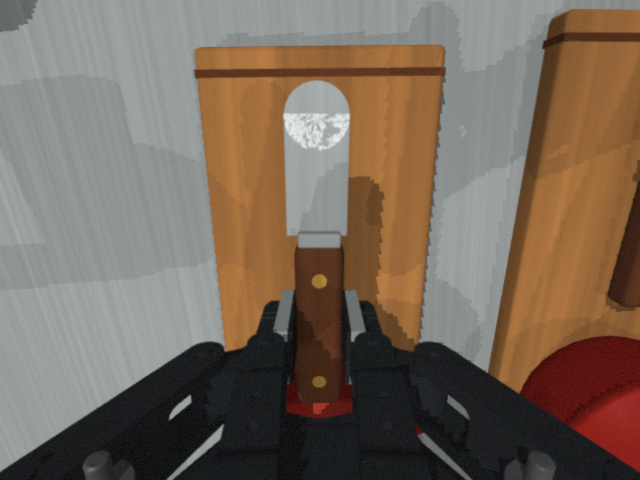

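The wrist view shows the knife gripped level at (320,330) and lined up over the bare end of the board (85.6° against 86.0°). It needs +2 mm, +4 mm, then lowering.

Request:
apply_moves(targets=[[0.002,0.004,-0.015,0,-1],[0,0,-0.015,0,-1],[0,0,-0.012,0,-1],[0,0,-0.006,0,-1],[0,0,-0.003,0,-1],[0,0,0,0,-1],[0,0,0,0,-1]])

```text
clock: 21.62
tcp_pos: [0.6128, 0.199, 0.0028]
tool_rot: [-0.0, 0.999, -0.038, 0.0]
wrist_force: [-0.5, 0.3, 0.3]
opening: 0.0194
```

Request:
apply_moves(targets=[[0,0,-0.002,0,-1],[0,0,0,0,-1],[0,0,0,0,-1]])

```text
clock: 21.87
tcp_pos: [0.6128, 0.1991, 0.0009]
tool_rot: [-0.0, 0.999, -0.038, 0.0]
wrist_force: [0.2, -0.1, -1.8]
opening: 0.0189
```

Request:
apply_moves(targets=[[0,0,-0.002,0,-1],[0,0,-0.002,0,-1],[0,0,0,0,-1],[0,0,0,0,-1]])

```text
clock: 22.2
tcp_pos: [0.6124, 0.1991, -0.0036]
tool_rot: [0.0, 0.999, -0.038, -0.0]
wrist_force: [0.3, -0.7, 0.1]
opening: 0.0189
```

Request:
apply_moves(targets=[[0,0,-0.001,0,-1],[0,0,0,0,-1],[0,0,0,0,-1]])

```text
clock: 22.45
tcp_pos: [0.6126, 0.1991, -0.0038]
tool_rot: [0.0, 0.999, -0.038, -0.0]
wrist_force: [-2.1, -0.5, 4.3]
opening: 0.0189
```

```bash
python3 - <<'E'
from h import *
c=cam('wrist'); P=cloud(c); hsv=cv2.cvtColor(c['pixels'],cv2.COLOR_RGB2HSV).astype(int)
m=(hsv[...,1]<60)&(P[...,2]>.02)&(P[...,1]>.225)&(P[...,1]<.34)&(abs(P[...,0]-.61)<.05)&(P[...,2]<.05)
q=P[m]; print('blade',len(q),q.mean(0).round(4),cv2.minAreaRect((q[:,:2]*1000).astype(np.float32)))
m=((hsv[...,0]<22)&(hsv[...,1]>70)&(P[...,2]>.010)&(P[...,2]<.0235)&(P[...,0]<.72)&(P[...,1]>.2))
q=P[m]; r=cv2.minAreaRect((q[:,:2]*1000).astype(np.float32)); print('board',np.median(q[:,2]),r,cv2.boxPoints(r).round(0).tolist())
E
```

```text
blade 9827 [0.6183 0.2635 0.027 ] ((618.1213989257812, 262.4350280761719), (61.20543670654297, 24.080869674682617), 85.47266387939453)
board 0.01711946935683825 ((615.7507934570312, 255.48928833007812), (118.01513671875, 131.19029235839844), 86.90740966796875) [[547.0, 200.0], [678.0, 193.0], [684.0, 311.0], [553.0, 318.0]]
```

Contact is felt. The knife is 2.6 mm off the midline, so I'll lift a touch, correct and set it down.

Request:
apply_moves(targets=[[0,0,0.004,0,-1],[-0.0025,0,0,0,-1],[0,0,0,0,-1],[0,0,-0.002,0,-1],[0,0,-0.002,0,-1],[0,0,0,0,-1]])

```text
clock: 23.0
tcp_pos: [0.6101, 0.1991, -0.0039]
tool_rot: [0.0, 0.999, -0.038, -0.0]
wrist_force: [-2.3, -0.4, 4.6]
opening: 0.0192
```

Request:
apply_moves(targets=[[0,0,0,0,-0.7],[0,0,0,0,-0.6],[0,0,0,0,-0.4],[0,0,0,0,-0.3],[0,0,0.01,0,-0.3],[0,0,0.02,0,-0.3],[0,0,0.035,0,-0.3],[0,0,0.04,0,-0.3],[0,0,0.04,0,-0.3]])

```text
clock: 23.75
tcp_pos: [0.609, 0.1989, 0.1413]
tool_rot: [0.0, 0.999, -0.038, -0.001]
wrist_force: [0.6, 0.0, 0.3]
opening: 0.0299
```

Request:
apply_moves(targets=[[-0.03,-0.02,0.01,0,-0.3],[-0.03,-0.025,0,0,-0.3],[-0.03,-0.025,0,0,-0.3],[-0.02,-0.035,0,0,-0.3],[0,-0.04,0,0,-0.3],[0,-0.04,0,0,-0.3],[0,-0.04,0,0,-0.3],[0,-0.04,0,0,-0.3],[0,-0.04,0,0,-0.3],[0,-0.04,0,0,-0.3],[0,-0.04,0,0,-0.3],[0,-0.04,0,0,-0.3]])

```text
clock: 24.75
tcp_pos: [0.4995, -0.2278, 0.1509]
tool_rot: [0.0, 0.999, -0.038, 0.0]
wrist_force: [0.9, 0.9, -0.0]
opening: 0.0299
```

Request:
apply_moves(targets=[[-0.02,-0.035,0.02,0,-0.3],[-0.02,-0.035,0.02,0,-0.3],[-0.02,-0.035,0.02,0,-0.3],[-0.02,-0.035,0,0,-0.3],[-0.02,-0.035,0,0,-0.3],[-0.02,-0.035,0,0,-0.3],[-0.01,-0.035,0,0,-0.3],[0,0,0,0,-0.3]])

```text
clock: 25.42
tcp_pos: [0.3716, -0.4685, 0.2064]
tool_rot: [0.002, 0.999, -0.041, -0.0]
wrist_force: [-0.5, 0.1, -0.7]
opening: 0.0296
```

```bash
python3 boards.py top9.png; python3 - <<'E'
from h import *
c=cam('top'); P=cloud(c)
hsv=cv2.cvtColor(c['pixels'],cv2.COLOR_RGB2HSV).astype(int)
m=(hsv[...,1]<60)&(abs(P[...,0]-.615)<.045)&(P[...,1]>.2)&(P[...,1]<.305)
r=rect(c,m,.026); print('blade',r)
q=P[(P[...,2]>.012)&(abs(P[...,0]-.455)<.1)&(abs(P[...,1]+.18)<.09)]; print('lid',len(q),np.percentile(q[:,2],[5,50,95]),q.min(0),q.max(0))
E
```

```text
fin [794. 167.] [299. 132.] 85.6 [[717.0, 23.0], [848.0, 13.0], [871.0, 311.0], [740.0, 321.0]]
skew [608. 165.] [299. 130.] 86.0 [[533.0, 20.0], [662.0, 11.0], [683.0, 310.0], [554.0, 319.0]]
baker [0.605 0.083 0.085] [0.564 0.041 0.08 ] [0.65  0.13  0.106]
[ 0.3728 -0.4658  0.2061] 25.4667
blade ((616.2958374023438, 264.35040283203125), (60.066280364990234, 25.01230812072754), 85.19730377197266)
lid 242 [0.0144952  0.0272944  0.04897119] [ 0.38658999 -0.25703472  0.01202163] [ 0.55498017 -0.13992907  0.05328132]
```

View pics/top9.png

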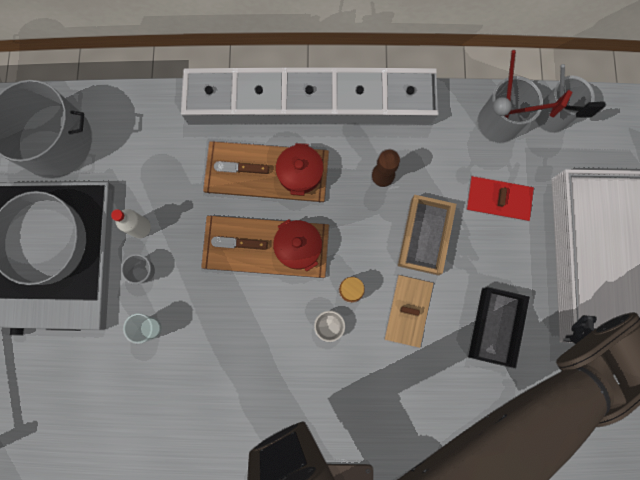

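The final view shows both boards parallel, at (267,172) and (267,245), and the knife along the middle of the second board at (240,243). The lid is flat on the counter at (410,310), the box is empty, and the bystanders haven't moved. Handing in.

```bash
python3 -c "
from h import *
print(order.job_done())"
```

```text
the job is handed in; nothing more can be done
None
```

The job is done and handed in at about 25.5 s of the 72 s allowed, with the arm clear of everything.

- **Board:** I pushed its bare end round until it measured 86.0° against the finished board's 85.6°. The baker moved only about 2–3 mm and I never touched it.
- **Lid:** I slid it fully out of the box and set it down on the counter, releasing it only once I felt contact. The last picture shows it lying flat, about 2 cm clear of the box.
- **Knife:** I laid it on the bare end with its blade towards the end, releasing it only after contact. It measures about 1–2 mm off the board's middle and within 1° of its length.
- **Bystanders:** The pepper mill, honey jar, ramekin, tumbler, squeeze bottle and sauce cup all look unmoved in the last picture. The finished board reads the same as at the start.

**What disagreed:** the fingertips turned out to be about 27 mm shorter than the reported tool position. My first push therefore passed over the top of the board without moving it. I measured the offset with the wrist camera and used it for the rest of the job. Forces I read at the end of each move stayed under about 8 N.

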